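# Load the tape dock and shut its cover

## Task

Load the tape dock on the desk: clear its deck by putting the highlighter into the long wooden pen tray and the eraser that sits on the orange spindle into the square red tub, then slide the tape roll along the deck, without picking it up, until it drops over the spindle and sits fully down in the well. After that swing the green cover fully shut over the roll. Leave the stapler, pen cup, mug, glass cube and mouse where they are.

Things in the scene. Friction and masses are not known exactly. Their poses are not given: they have to be found in the camera images.
- dock: Grey plastic block fixed to the desk, 330 (its x) x 130 (its y) x 30 high; origin at the centre of its underside. Its flat top is the deck. Near its +x end a round well, 82 across and 22 deep, is sunk in the deck, with an orange upright spindle in its centre. Black guide rails on the deck lead to the well.
- rails_mouth (a point): Middle of the mouth of the black guide rails, on the deck at x = 30, y = 0 of the dock. The rails are 6 wide, 6 high: about 104 apart here, narrowing to 78 at x = 85, then straight to an end stop with its inner face at x = 143.5. A roll pushed along +x is led over the spindle.
- spindle (a point): Centre of the spindle's top, level with the deck (30 above the desk). The spindle is 28 across and 22 tall from the well's floor, with a rounded edge. At x = 105, y = 0 of the dock.
- well_floor (a point): Centre of the well's floor, 22 below the deck, on the spindle's axis; axes as the dock's.
- cover (a joint): Angle of the green cover: 0 fully shut (level over the well), about 1.57 upright, more when leaning away beyond the dock's +x end. A stiff hinge: it stays where it is left. Range 0 to 2.1.
- cover_hinge (a point): Middle of the cover's hinge axis, which runs along the dock's y; at x = 156, 42 above the desk. Axes as the dock's.
- cover_edge (a point): Middle of the cover's free edge, 100 from the hinge axis. The cover is a flat green plate, 84 wide and 5 thick. Shut, its underside is 9.5 above the deck; a roll that is not fully down keeps it from shutting.
- roll: Roll of brown tape lying flat on the deck near the dock's -x end: a ring 74 outside, 33 bore, 24 high, 120 g or so; origin at the centre of its underside, z along its axis. Fits the spindle with 5 play.
- highlighter: Flat yellow highlighter with a black cap, 110 (its x) x 24 (y) x 14 high, lying across the deck between roll and well; origin at the centre of its underside.
- eraser: White block eraser with a blue sleeve, 55 (its x) x 24 (y) x 20 high, balanced on the spindle's top with its underside level with the deck, its x roughly along the dock's x; origin at the centre of its underside.
- pen_tray: Open wooden tray fixed to the desk, 190 (its x) x 90 (its y) x 25 high, walls 4, floor 4 to 5 thick; origin at the centre of its underside.
- tub: Open red square tub fixed to the desk, 100 x 100 x 40 high, walls 4, floor 4 to 5 thick; origin at the centre of its underside.
- stapler: Grey stapler, 130 x 36 x 60 high, beyond the dock; leave alone. Origin under its centre.
- pen_cup: Stainless steel pen cup with pens, 80 across, 95 high (pens to 170); leave alone. Origin under its centre.
- mug: Blue ceramic mug, 82 across, 95 high, handle at its +y; leave alone. Origin under its centre.
- glass_cube: Clear glass cube, 50; leave alone. Origin under its centre.
- mouse: Black wireless mouse, 100 x 62 x 36 high; leave alone. Origin under its centre.
Not all that is in view belongs to the job. Of the things that look like the roll, the smaller one is meant. Of the things shaped like the highlighter, the yellow one is meant.

How it is judged (in metres and radians):
On the way, in this order (a step that is already met when the one before it is completed fails the run):
1. the highlighter lies in the pen tray and the eraser in the tub (x of highlighter in the frame of pen_tray between -0.08 and 0.08 m and y of highlighter in the frame of pen_tray between -0.042 and 0.042 m and z of highlighter in the frame of pen_tray between -0.005 and 0.03 m and angle between the x axis of highlighter and the z axis of pen_tray, either way round above 1.45 rad and x of eraser in the frame of tub between -0.046 and 0.046 m and y of eraser in the frame of tub between -0.046 and 0.046 m and z of eraser in the frame of tub between -0.005 and 0.04 m), for 0.2 s.
2. the roll is down over the spindle on the well's floor (horizontal distance between roll and well_floor below 0.006 m and z of roll in the frame of well_floor below 0.004 m and angle between roll's own z axis and vertical below 0.08 rad), for 0.2 s.
3. the cover is shut over the roll (all of step 2 and value of joint cover below 0.08 rad), for 0.2 s.
At the end, for the whole second after the job is handed in: The highlighter lies level inside the pen tray and the eraser is inside the tub; the roll is over the spindle, within 6 mm of its axis, level, its underside within 4 mm of the well's floor; the cover is shut to within 0.08 rad; all three loose things are at rest (all of step 1 and all of step 3 and linear speed of each of roll, highlighter, eraser below 0.02 m/s); the robot touches nothing.
It fails at once if the roll is picked up (its underside more than 15 mm above the deck) (height (world z) of roll above 0.045 m).
It fails at once if the stapler, pen cup, mug, glass cube or mouse is moved by more than 20 mm (distance of any of stapler, pen_cup, mug, glass_cube, mouse from where it was at the start of the episode above 0.02 m).
It also fails if it takes over 72 s, if anything falls off the work surface, if the arm or the gripper's body presses on something with over 40 N, if the wrist force passes 120 N, or if a joint passes its speed limit or range.

## Robot

A 7-joint arm with a two-finger parallel gripper is mounted at the origin on the work surface. World frame = base frame: x ahead of the robot, y to its left, z up, the work surface at z = 0. Lengths are in m, angles in degrees, forces in N, time in s.
With the tool pointing down it reaches from about 0.425 to 0.875 m from the base axis. Payload 4.7 kg.
Tool frame: the origin (TCP) lies midway between the tips of the shut fingers; the grasp point (between the pads) lies 19 mm behind it; z points along the fingers, y is the direction in which the jaws open and shut (so a half turn about z gives the same grasp; the last joint's range is limited). The gripper opens to 87 mm and grips with 3 to 60 N. Pads are 19 mm wide; open, the fingers measure 117 mm over their backs; the gripper's body (75 mm by 190 mm) begins 51 mm behind the grasp point.
Start: joints at [-71.156, 18.392, -4.016, 83.108, 1.295, 78.541, -3.26], TCP at [0.201, 0.618, 0.223] pointing down, gripper open.
Joint ranges: [-163.93, 163.93], [-17.29, 119.83], [-79.2, 71.16], [3.27, 140.29], [-89.18, 269.18], [5.43, 117.66], [-154.24, 154.24]. Speed limits (degrees/s): [147.25, 147.25, 180, 180, 180, 180, 180].

## Interface

Orientations are given as [roll, pitch, yaw] about the fixed x, y, z axes, in that order (R = Rz(yaw) Ry(pitch) Rx(roll)).
In Python, from cell import env gives the robot as it stands.
- The arm moves only by the tool apply_moves, never from a script. Its argument "targets" is a list of rows, each a list of 2 entries, a list of its own where there are three numbers: the shift along the world's x, y, z in mm, then the turn, a rotation vector about the world's x, y, z in rad. A call has 1 to 8 rows; each row is the pose to reach, as a shift and turn from the pose commanded when the call began; what a row does not reach only later rows make up. A row lasts 1/10 s, in which the tool goes at most 50 mm and 8.59 degrees, less where a joint would pass 70% of its speed; a pose out of reach is approached as far as the arm can. A call with a gripper value outside its range is refused whole. "hand" is the finger opening in mm, from 0 to 87, set as the call begins (left out, the last holds). The fingers move at their own pace and stop on an object; "squeeze" is the grip in N (left out, the last holds). Time passes only in rows, so rows that repeat a pose let the fingers close. It gives the time, the measured TCP pose, the force and the opening at its end, in the units of the state.
- env.get_obs(): the state, without advancing time (a new reading comes with each control period).
- env.read_camera(name): name is "side" or "top"; returns a dict with "image" (480x640x3 uint8, red, green, blue), "camera_matrix" (3x3 intrinsics, pixels), "k1" (the pictures are not rectified: a ray, as slopes to the right and down, at radius r is drawn at 1 + k1 r^2 times it, then the intrinsics apply), "camera_from_world" (4x4, takes a point from world to camera coordinates). Camera axes: x right, y down, z forward; pixel columns grow to the right and rows downward; lengths in m; the calibration is good to about 2 mm. A picture is of the moment at which its call begins. There is no depth.
- env.sign_off(): hands the job in, once; it reports no verdict.
Trained networks look in a picture, given as the dict that the camera call returned (one of the last four; its "shot" number tells which), for a name from the list of things; names that differ only in an ending like _2 or _b are one class to them, and where a whole thing is asked for, a point or a joint stands for the part that bears it (a point fixed in the world has none). Each returns a list of dicts, best first, with "conf" (0 to 1); they miss things now and then, are a little off and sometimes report something else, mostly with a low value. They report only what shows in the picture. A call takes as long as a camera call. They do not tell look-alikes from the thing itself.
- env.regions_of(picture, target): "region" (480x640 bool, what is visible of it) and "rect" ([left, top, right, bottom] in pixels, round what is visible of it).
The state is a dict: "time_s": time; "qpos": joint angles; "joint_velocities": joint speeds; "effort": joint torques, N m; "tool_pos": TCP position; "tool_rot": TCP orientation; "force": force on the tool from outside, world axes, zero at the start; "wrist_torque": the same for the moment, N m; "grip_width": finger opening in m.
Only numpy, scipy, OpenCV 4.12 (cv2) and the standard library are available. Lean on these libraries where they do the work, as an engineer would, in place of code of your own. Each camera call takes 0.05 s, during which the arm holds its last target. There are 200 camera calls.

## Working session

There is one attempt and no reset: what is moved stays moved. The work goes in short steps, Python scripts to look and compute and a tool call to move; the robot and the scene stay as the last step left them, time stands still between calls to the robot, and variables do not carry over. Pictures are saved under pics/ and viewed, about 8 in all and at most 12, crops included, and the job is handed in when it is done.

Besides the shell and the picture viewer there is one more tool, called after "Call:" as a command line: name --argument value ..., lists and objects as JSON in quotes. apply_moves: Moves the arm, as the interface text tells. Its arguments: {"type":"object","properties":{"targets":{"type":"array","items":{"type":"array"}},"hand":{"type":"number"},"squeeze":{"type":"number"}},"required":["targets"]}

```bash
ls; mkdir -p pics
cat > h.py <<'E'
import numpy as np, cv2
from cell import env
def shot(n,f=None):
    p=env.read_camera(n)
    if f: cv2.imwrite('pics/'+f,p['image'][:,:,::-1])
    return p
def ray(p,u,v):
    K=p['camera_matrix'];T=p['camera_from_world']
    d=np.array([(u-K[0,2])/K[0,0],(v-K[1,2])/K[1,1]]);s=d.copy()
    for _ in range(20): s=d/(1+p['k1']*(s@s))
    R=T[:3,:3];return -R.T@T[:3,3],R.T@np.array([s[0],s[1],1])
def at(p,u,v,z):
    c,d=ray(p,u,v);return c+d*(z-c[2])/d[2]
def proj(p,X):
    T=p['camera_from_world'];c=T[:3,:3]@np.array(X)+T[:3,3];s=c[:2]/c[2];s=s*(1+p['k1']*(s@s))
    K=p['camera_matrix'];return np.array([K[0,0]*s[0]+K[0,2],K[1,1]*s[1]+K[1,2]])
E
python3 - <<'E'
from h import *
np.set_printoptions(precision=3,suppress=True)
for n in('top','side'):
    p=shot(n,n+'0.png');print(n,ray(p,320,240),p['k1'],p['camera_matrix'][0,0],p['shot'])
    for t in['dock','roll','highlighter','eraser','pen_tray','tub','cover','mug']:
        for r in env.regions_of(p,t):
            m=cv2.minAreaRect(np.argwhere(r['region'])[:,::-1].astype(np.float32))
            print(t,round(r['conf'],2),r['rect'],np.round(m[0]),np.round(m[1]),round(m[2]), at(p,*m[0],0.03))
o=env.get_obs();print(o['time_s'],o['tool_pos'],o['tool_rot'],o['force'])
E
```

```text
pics
top (array([ 0.461, -0.001,  0.977]), array([ 0.084,  0.004, -0.996])) -0.10802780882626388 503.14445111256924 1
dock 0.85 [217.4, 195.0, 413.3, 276.7] [316. 237.] [190.  70.] 6 [0.546 0.011 0.03 ]
dock 0.66 [306.2, 99.5, 351.0, 164.4] [327. 136.] [55. 47.] 69 [ 0.742 -0.01   0.03 ]
roll 0.88 [197.5, 298.9, 255.5, 355.8] [228. 325.] [56. 58.] 34 [0.381 0.177 0.03 ]
roll 0.64 [224.5, 215.8, 265.5, 252.1] [243. 232.] [38. 39.] 45 [0.556 0.15  0.03 ]
roll 0.47 [474.8, 209.9, 529.5, 309.3] [502. 259.] [100.  51.] 86 [ 0.502 -0.344  0.03 ]
highlighter 0.86 [299.5, 206.3, 315.0, 261.9] [306. 233.] [58. 13.] 87 [0.554 0.03  0.03 ]
highlighter 0.59 [293.0, 313.6, 337.0, 354.5] [317. 332.] [13. 57.] 54 [0.368 0.009 0.03 ]
eraser 0.56 [347.7, 231.6, 383.1, 255.6] [363. 240.] [29. 14.] 27 [ 0.54  -0.078  0.03 ]
pen_tray 0.68 [474.4, 209.3, 529.3, 308.9] [502. 259.] [100.  51.] 86 [ 0.503 -0.344  0.03 ]
pen_tray 0.67 [218.8, 193.3, 414.6, 280.0] [315. 237.] [192.  70.] 6 [0.547 0.012 0.03 ]
pen_tray 0.43 [106.2, 267.4, 177.1, 330.2] [140. 298.] [58. 55.] 14 [0.432 0.346 0.03 ]
tub 0.68 [107
[... 776 characters left out ...]
44 0.03 ]
highlighter 0.56 [341.6, 167.4, 382.9, 221.3] [364. 193.] [41. 51.] 7 [ 0.556 -0.259  0.03 ]
highlighter 0.55 [302.5, 245.1, 363.5, 263.2] [332. 254.] [58. 12.] 6 [0.559 0.019 0.03 ]
eraser 0.65 [339.7, 217.6, 362.9, 235.7] [352. 227.] [14. 26.] 55 [ 0.545 -0.092  0.03 ]
pen_tray 0.76 [387.0, 176.0, 430.8, 203.9] [406. 188.] [45. 24.] 5 [ 0.461 -0.311  0.03 ]
tub 0.85 [302.7, 361.1, 410.0, 473.9] [358. 415.] [93. 91.] 27 [0.433 0.356 0.03 ]
cover 0.96 [343.3, 165.8, 383.3, 218.7] [363. 193.] [40. 51.] 5 [ 0.557 -0.261  0.03 ]
mug 0.94 [268.3, 165.9, 317.6, 213.9] [290. 188.] [50. 49.] 90 [ 0.737 -0.242  0.03 ]
0.9 [0.201 0.618 0.223] [179.995   0.003 161.965] [ 0.098  0.028 -0.551]
```

View pics/top0.png

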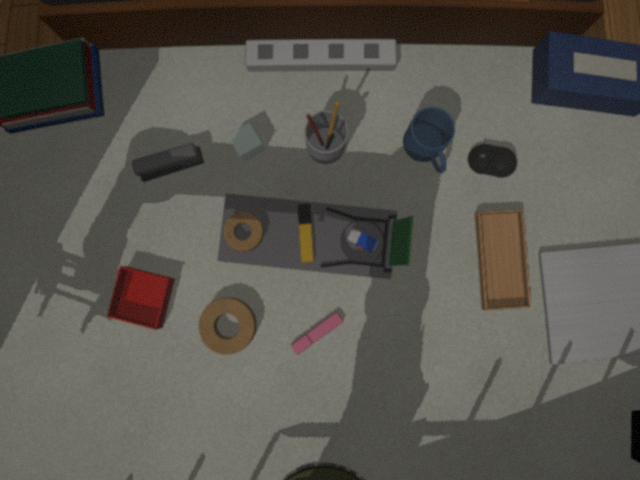

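View pics/side0.png

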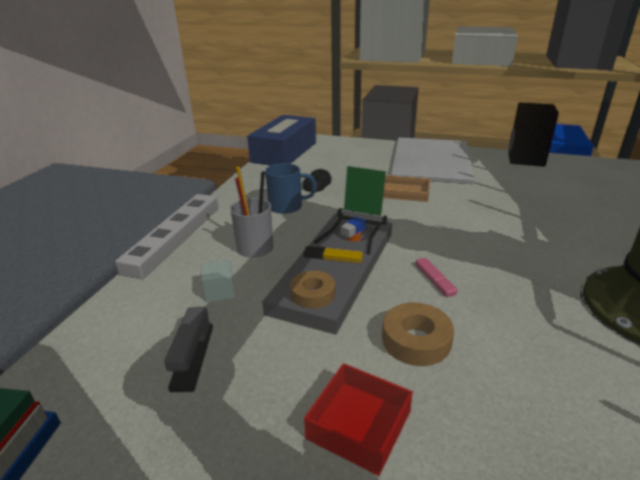

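The top view shows the dock (219–397, 195–277) with its +x end to the image right. The small roll is at (243,232), the yellow highlighter at (306,233), and the eraser on the spindle at (362,240). The cover at (400,242) is leaning slightly past upright. The tub is at (140,298) and the tray at (502,259). The side view agrees. Next, a zoomed crop for precision.

Run:
```python
from h import *
im=cv2.imread('pics/top0.png')[185:290,210:420]
im=cv2.resize(im,None,fx=3.8,fy=3.8,interpolation=cv2.INTER_CUBIC)
im=np.clip(im.astype(float)*1.8,0,255).astype(np.uint8);cv2.imwrite('pics/c1.png',im);print(im.shape)
```

```text
(399, 798, 3)
```

View pics/c1.png

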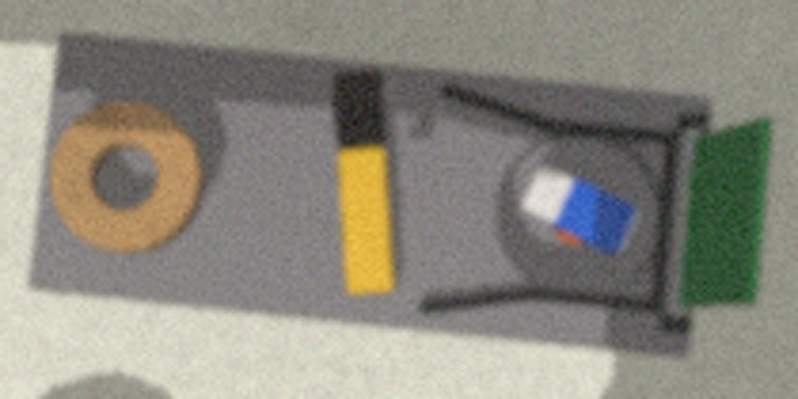

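```bash
cat >> h.py <<'E'
def crop(p,x,y,z): return at(p,210+(x+.5)/3.8-.5,185+(y+.5)/3.8-.5,z)
E
python3 - <<'E'
from h import *
np.set_printoptions(precision=4,suppress=True)
p=shot('top')
C=[crop(p,x,y,.03)[:2] for x,y in((60,33),(710,97),(690,355),(30,288))]
print('corners',C,[np.linalg.norm(C[i]-C[(i+1)%4]) for i in range(4)])
c=sum(C)/4; d=(C[1]-C[0]+C[2]-C[3]); d/=np.linalg.norm(d); n=np.array([-d[1],d[0]])
print('dock',c,np.degrees(np.arctan2(d[1],d[0])))
print('spindle',c+.105*d,'well seen',crop(p,582,215,.03),'mouth',c+.03*d,'hinge',c+.156*d)
f=lambda X:((X[:2]-c)@d,(X[:2]-c)@n)
r=crop(p,126,177,.054);print('roll',r,f(r))
a,b=crop(p,358,70,.044),crop(p,370,292,.044);print('hl',(a+b)/2,b-a,np.linalg.norm(b-a),f((a+b)/2))
a,b=crop(p,532,192,.05),crop(p,626,228,.05);print('er',(a+b)/2,b-a,np.linalg.norm(b-a),np.degrees(np.arctan2(*(b-a)[1::-1])),f((a+b)/2))
for t,z in(('pen_tray',.025),('tub',.04)):
  for r in env.regions_of(p,t):
    if r['rect'][2]>420 or r['rect'][0]<200:
      q=cv2.boxPoints(cv2.minAreaRect(np.argwhere(r['region'])[:,::-1].astype(np.float32)))
      print(t,r['conf'],[at(p,*k,z)[:2] for k in q],at(p,*q.mean(0),z))
E
```

```text
corners [array([0.6309, 0.184 ]), array([ 0.5969, -0.1425]), array([ 0.4682, -0.1304]), array([0.5024, 0.1972])] [np.float64(0.3282616657004744), np.float64(0.1292442185976447), np.float64(0.329446084536117), np.float64(0.12915140227593588)]
dock [0.5496 0.0271] -95.94710658671262
spindle [ 0.5387 -0.0774] well seen [ 0.5379 -0.0776  0.03  ] mouth [ 0.5465 -0.0028] hinge [ 0.5334 -0.1281]
roll [0.5553 0.1458 0.054 ] (np.float64(-0.1186897483814679), np.float64(-0.006628129977520883))
hl [0.5542 0.0302 0.044 ] [-0.1095 -0.0058  0.    ] 0.10962166519993327 (np.float64(-0.0036186835770924434), np.float64(0.00423162599039938))
er [ 0.5387 -0.0746  0.05  ] [-0.0178 -0.0456  0.    ] 0.04893203705047194 -111.27169943592283 (np.float64(0.1022383335115208), np.float64(-0.00028696497688802963))
pen_tray 0.72 [array([ 0.5946, -0.2932]), array([ 0.6018, -0.3918]), array([ 0.4106, -0.3994]), array([ 0.4051, -0.3022])] [ 0.5024 -0.3459  0.025 ]
tub 0.87 [array([0.3953, 0.4101]), array([0.497 , 0.3839]), array([0.4682, 0.2728]), array([0.3679, 0.2991])] [0.432  0.3409 0.04  ]
```

Call:
apply_moves --targets '[[[353,-588,-60],[0,0,0.367]],[[353,-588,-60],[0,0,0.367]],[[353,-588,-60],[0,0,0.367]],[[353,-588,-60],[0,0,0.367]],[[353,-588,-60],[0,0,0.367]],[[353,-588,-60],[0,0,0.367]],[[353,-588,-60],[0,0,0.367]],[[353,-588,-60],[0,0,0.367]]]' --hand 50

```text
time_s: 1.85
tool_pos: [0.4072, 0.2746, 0.188]
tool_rot: [179.9, 0.1, -177.0]
force: [0.4, 0.3, -0.5]
grip_width: 0.0504
```

Run:
```python
from h import *
p=shot('top')
c=np.array([.5496,.0271]);a=np.radians(-95.95);d=np.array([np.cos(a),np.sin(a)]);n=np.array([-d[1],d[0]])
E=[crop(p,772,118,0),crop(p,755,303,0)]
for th in np.arange(1.3,2.1,.1):
    X=[np.r_[c+d*(.156-.1*np.cos(th))+n*s,.042+.1*np.sin(th)] for s in(.042,-.042)]
    print(round(th,2),[((proj(p,x)-[210,185]+.5)*3.8).round() for x in X])
```

```text
1.3 [array([665., 105.]), array([648., 294.])]
1.4 [array([687., 107.]), array([670., 296.])]
1.5 [array([710., 108.]), array([693., 298.])]
1.6 [array([732., 111.]), array([716., 300.])]
1.7 [array([754., 113.]), array([738., 303.])]
1.8 [array([776., 116.]), array([760., 305.])]
1.9 [array([796., 119.]), array([780., 307.])]
2.0 [array([815., 122.]), array([800., 310.])]
```

Call:
apply_moves --targets '[[[147,-245,-98],[0,0,0]],[[147,-245,-98],[0,0,0]],[[147,-245,-98],[0,0,0]],[[147,-245,-98],[0,0,0]],[[147,-245,-98],[0,0,0]],[[147,-245,-98],[0,0,0]],[[147,-245,-98],[0,0,0]],[[147,-245,-98],[0,0,0]]]'

```text
time_s: 2.7
tool_pos: [0.5533, 0.0301, 0.0891]
tool_rot: [-180.0, -0.1, -177.2]
force: [0.1, 0.3, -0.1]
grip_width: 0.05
```

Run:
```python
from h import *
p=shot('side','s1.png')
o=env.get_obs();print(o['tool_pos'],o['tool_rot'],o['qpos'],proj(p,o['tool_pos']))
im=cv2.imread('pics/s1.png')[120:320,230:430];cv2.imwrite('pics/s1c.png',cv2.resize(im,None,fx=3,fy=3,interpolation=cv2.INTER_CUBIC))
```

```text
[0.553206   0.03197188 0.0895589 ] [ 1.79969578e+02 -3.69790228e-02 -1.77034372e+02] [-26.92852098  13.33969076  23.59064911 106.7037059   -6.08331066
  61.20965289  91.99997772] [332.73306585 230.55954284]
```

View pics/s1c.png

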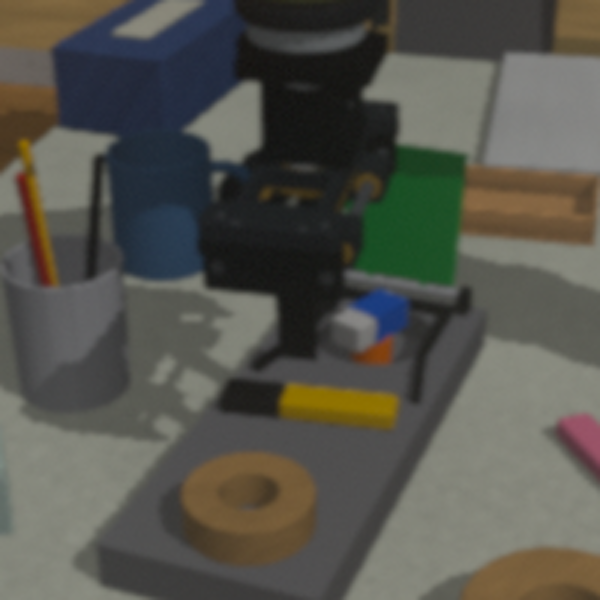

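The crop shows the open fingers straddling the highlighter line, and the TCP projects to about (308,331) in the crop, which is consistent. Descending to grasp.

Call:
apply_moves --targets '[[[0,0,-30],[0,0,0]],[[0,0,-55],[0,0,0]],[[0,0,-55],[0,0,0]],[[0,0,-55],[0,0,0]]]'

```text
time_s: 3.15
tool_pos: [0.5533, 0.0331, 0.0354]
tool_rot: [180.0, 0.0, -176.9]
force: [0.2, 1.3, 0.1]
grip_width: 0.05
```

Call:
apply_moves --targets '[[[0,0,0],[0,0,0]],[[0,0,0],[0,0,0]],[[0,0,0],[0,0,0]],[[0,0,0],[0,0,0]],[[0,0,0],[0,0,0]],[[0,0,0],[0,0,0]]]' --hand 10 --squeeze 15

```text
time_s: 3.75
tool_pos: [0.5537, 0.0315, 0.0353]
tool_rot: [180.0, 0.0, -177.0]
force: [-0.7, -0.4, 3.7]
grip_width: 0.0239
```

Call:
apply_moves --targets '[[[0,0,50],[0,0,0]],[[0,0,100],[0,0,0]],[[0,0,145],[0,0,0]],[[-5,-40,160],[0,0,0]],[[-12,-90,160],[0,0,0]],[[-19,-139,160],[0,0,0]],[[-26,-188,160],[0,0,0]],[[-33,-237,160],[0,0,0]]]'

```text
time_s: 4.55
tool_pos: [0.5197, -0.2074, 0.1948]
tool_rot: [180.0, 0.0, -177.0]
force: [-0.0, -0.9, 0.0]
grip_width: 0.0237
```

Call:
apply_moves --targets '[[[-7,-49,0],[0,0,0]],[[-14,-98,0],[0,0,0]],[[-19,-138,0],[0,0,0]],[[-19,-138,-45],[0,0,0]],[[-19,-138,-90],[0,0,0]],[[-19,-138,-120],[0,0,0]],[[-19,-138,-120],[0,0,0]]]'

```text
time_s: 5.25
tool_pos: [0.498, -0.3413, 0.0697]
tool_rot: [179.7, -0.5, -177.0]
force: [-2.1, 0.4, 0.7]
grip_width: 0.0234
```

Run:
```python
from h import *
o=env.get_obs();print(o['tool_pos'],o['tool_rot'],o['grip_width'],o['qpos'])
p=shot('top','t2.png')
im=cv2.imread('pics/t2.png')[180:330,440:600];cv2.imwrite('pics/t2c.png',np.clip(cv2.resize(im,None,fx=3.5,fy=3.5,interpolation=cv2.INTER_CUBIC)*1.6,0,255).astype(np.uint8))
```

```text
[ 0.49796529 -0.34129866  0.06972534] [ 179.72512291   -0.48939041 -177.02647127] 0.023430501818166763 [  1.3830397   23.15106945  37.40466769 100.53026369 -15.55409863
  62.16954767 137.00594135]
```

View pics/t2c.png

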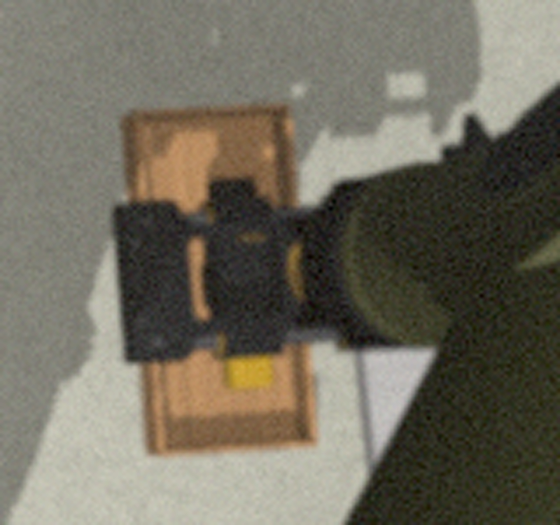

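The highlighter is held over the tray with its yellow end at crop (248,372). Once parallax is allowed for, it lies centrally between the walls.

Call:
apply_moves --targets '[[[0,0,-35],[0,0,0]],[[0,0,-56],[0,0,0]],[[0,0,-56],[0,0,0]],[[0,0,-56],[0,0,0]]]'

```text
time_s: 5.7
tool_pos: [0.5026, -0.3445, 0.0209]
tool_rot: [-179.9, 0.1, -177.0]
force: [0.1, -0.1, 0.7]
grip_width: 0.0236
```

Call:
apply_moves --targets '[[[0,0,0],[0,0,0]],[[0,0,0],[0,0,0]],[[0,0,0],[0,0,0]],[[0,0,50],[0,0,0]],[[0,0,100],[0,0,0]],[[0,0,150],[0,0,0]],[[0,0,180],[0,0,0]],[[0,0,180],[0,0,0]]]' --hand 38

```text
time_s: 6.5
tool_pos: [0.5038, -0.3458, 0.2049]
tool_rot: [-179.7, 0.5, -177.0]
force: [-0.2, -0.0, -0.6]
grip_width: 0.0377
```

Call:
apply_moves --targets '[[[10,80,0],[0,0,-0.28]],[[10,80,0],[0,0,-0.28]],[[20,160,0],[0,0,-0.58]],[[20,160,0],[0,0,-0.58]],[[35,273,0],[0,0,-0.88]],[[35,273,0],[0,0,-0.88]],[[35,273,0],[0,0,-1.18]],[[35,273,0],[0,0,-1.18]]]'

```text
time_s: 7.3
tool_pos: [0.5365, -0.0641, 0.1977]
tool_rot: [180.0, -0.2, 119.5]
force: [0.7, -0.4, 0.4]
grip_width: 0.0378
```

Call:
apply_moves --targets '[[[0,0,0],[0,0,-0.14]],[[0,0,0],[0,0,-0.28]],[[0,0,0],[0,0,-0.42]],[[0,0,0],[0,0,-0.56]],[[0,0,0],[0,0,-0.69]],[[0,0,0],[0,0,-0.69]]]' --hand 46

```text
time_s: 7.9
tool_pos: [0.5359, -0.0705, 0.198]
tool_rot: [-179.9, 0.0, 79.8]
force: [0.2, 0.1, 0.3]
grip_width: 0.0457
```

Run:
```python
from h import *
o=env.get_obs();print(o['tool_pos'],o['tool_rot'],o['grip_width'],o['qpos'])
p=shot('top')
for r in env.regions_of(p,'highlighter'):
    m=cv2.minAreaRect(np.argwhere(r['region'])[:,::-1].astype(np.float32));print(r['conf'],m,at(p,*m[0],.019))
```

```text
[ 0.53586911 -0.0705035   0.1980244 ] [-1.79941063e+02  1.25655149e-02  7.97532601e+01] 0.04571889876282716 [-31.66289825   6.32406374  39.22271063 101.95553716  -4.16153795
  73.23873992  -1.65193579]
0.79 ((316.8267517089844, 332.4434509277344), (13.219862937927246, 57.15896224975586), 53.61565017700195) [0.36640689 0.00975664 0.019     ]
```

Call:
apply_moves --targets '[[[3,-2,-48],[0,0,-0.06]],[[3,-2,-96],[0,0,-0.06]],[[3,-2,-120],[0,0,-0.06]],[[3,-2,-145],[0,0,-0.06]],[[3,-2,-162],[0,0,-0.06]],[[3,-2,-162],[0,0,-0.06]],[[3,-2,-162],[0,0,-0.06]]]'

```text
time_s: 8.7
tool_pos: [0.5394, -0.0728, 0.0369]
tool_rot: [-180.0, 0.0, 76.4]
force: [0.2, 0.1, -0.0]
grip_width: 0.046
```

Run:
```python
from h import *
o=env.get_obs();print(o['tool_pos'],o['tool_rot'],o['grip_width'],o['force'])
p=shot('side');im=p['image'][150:300,270:430,::-1]
a=np.clip(cv2.resize(im,None,fx=3.5,fy=3.5,interpolation=cv2.INTER_CUBIC)*1.6,0,255).astype(np.uint8);cv2.imwrite('pics/s3c.png',a)
```

```text
[ 0.53940633 -0.07275022  0.0368802 ] [-1.79990983e+02  2.35991152e-02  7.64009813e+01] 0.045961848782945305 [ 0.16432732  0.0975589  -0.0400453 ]
```

View pics/s3c.png

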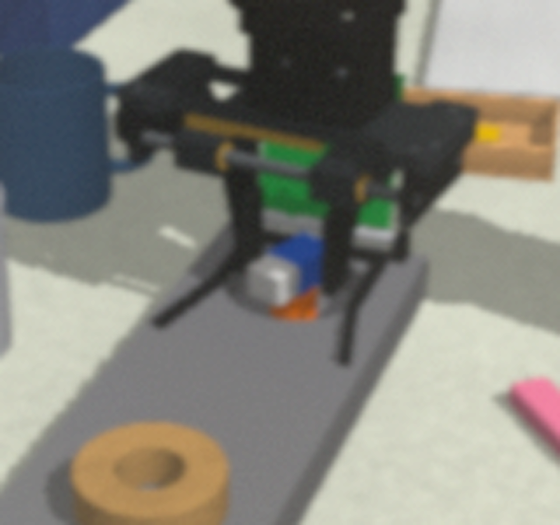

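The fingers at crop (240,220) and (340,240) straddle the eraser at (290,275). Yellow shows in the tray at (488,132).

Call:
apply_moves --targets '[[[0,0,0],[0,0,0]],[[0,0,0],[0,0,0]],[[0,0,0],[0,0,0]],[[0,0,0],[0,0,0]],[[0,0,0],[0,0,0]],[[0,0,20],[0,0,0]],[[0,0,50],[0,0,0]],[[0,0,90],[0,0,0]]]' --hand 10 --squeeze 15

```text
time_s: 9.55
tool_pos: [0.5377, -0.0725, 0.1261]
tool_rot: [-179.8, 0.1, 76.3]
force: [0.7, 0.8, -0.1]
grip_width: 0.0238
```

Call:
apply_moves --targets '[[[-11,45,0],[0,0,0]],[[-23,90,0],[0,0,0]],[[-35,138,0],[0,0,0]],[[-47,186,0],[0,0,0]],[[-59,234,0],[0,0,0]],[[-71,282,0],[0,0,0]],[[-83,330,0],[0,0,0]],[[-95,378,0],[0,0,0]]]'

```text
time_s: 10.35
tool_pos: [0.4435, 0.3072, 0.1268]
tool_rot: [180.0, -0.0, 76.3]
force: [0.2, -0.7, -0.7]
grip_width: 0.024
```

Call:
apply_moves --targets '[[[-10,36,0],[0,0,0]],[[-10,36,0],[0,0,0]],[[-10,36,-40],[0,0,0]],[[-10,36,-75],[0,0,0]],[[-10,36,-100],[0,0,0]],[[-10,36,-100],[0,0,0]],[[-10,36,-100],[0,0,0]]]'

```text
time_s: 11.05
tool_pos: [0.4348, 0.3407, 0.027]
tool_rot: [180.0, 0.0, 76.3]
force: [1.2, 0.3, -0.2]
grip_width: 0.0238
```

Call:
apply_moves --targets '[[[0,0,0],[0,0,0]],[[0,0,0],[0,0,0]],[[0,0,0],[0,0,0]],[[0,0,40],[0,0,0]],[[0,0,90],[0,0,0]],[[0,0,140],[0,0,0]],[[0,0,140],[0,0,0]]]' --hand 42

```text
time_s: 11.75
tool_pos: [0.4385, 0.3446, 0.1753]
tool_rot: [179.6, -0.8, 76.3]
force: [1.2, 1.2, -0.2]
grip_width: 0.0424
```

Call:
apply_moves --targets '[[[123,-143,0],[0,0,0.134]],[[123,-143,0],[0,0,0.134]],[[123,-143,0],[0,0,0.134]],[[123,-143,0],[0,0,0.134]],[[123,-143,-20],[0,0,0.134]],[[123,-143,-60],[0,0,0.134]],[[123,-143,-60],[0,0,0.134]],[[123,-143,-60],[0,0,0.134]]]' --hand 40

```text
time_s: 12.55
tool_pos: [0.5569, 0.1985, 0.1067]
tool_rot: [-179.9, 0.1, 84.0]
force: [-0.9, -0.3, 1.1]
grip_width: 0.0401
```

Run:
```python
from h import *
o=env.get_obs();print(o['tool_pos'],o['tool_rot'],o['grip_width'],o['force'])
p=shot('top');im=p['image'][180:350,90:550,::-1]
a=np.clip(cv2.resize(im,None,fx=1.7,fy=1.7,interpolation=cv2.INTER_CUBIC)*1.6,0,255).astype(np.uint8);cv2.imwrite('pics/t4c.png',a)
for t,z in(('roll',.03),('eraser',.01),('highlighter',.012)):
  for r in env.regions_of(p,t):
    m=cv2.minAreaRect(np.argwhere(r['region'])[:,::-1].astype(np.float32));print(t,r['conf'],m,at(p,*m[0],z))
```

```text
[0.55685348 0.19846868 0.10672411] [-1.79936216e+02  5.05110727e-02  8.40363461e+01] 0.040060839643173835 [-0.85389807 -0.32244637  1.08036341]
roll 0.86 ((227.300048828125, 324.9000244140625), (55.901695251464844, 56.796119689941406), 26.56505012512207) [0.3813311  0.17749255 0.03      ]
roll 0.62 ((243.00001525878906, 232.00001525878906), (39.59797668457031, 39.59797668457031), 45.0) [0.55624676 0.1492106  0.03      ]
highlighter 0.75 ((499.12957763671875, 258.82879638671875), (57.41035842895508, 14.904844284057617), 84.42780303955078) [ 0.50396116 -0.34439773  0.012     ]
highlighter 0.66 ((316.8472900390625, 332.4681091308594), (14.300326347351074, 58.41890335083008), 53.426971435546875) [0.36567057 0.00979681 0.012     ]
```

View pics/t4c.png

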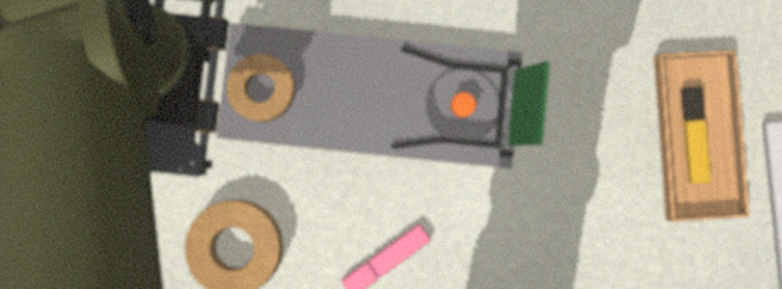

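Both highlighter and tray look right: the yellow highlighter lies flat inside the tray at crop (695,135), and the spindle is free at (463,104). Now I'll lower the tool behind the roll and push.

Call:
apply_moves --targets '[[[4,4,0],[0,0,0]],[[4,4,-35],[0,0,0]],[[4,4,-66],[0,0,0]],[[4,4,-66],[0,0,0]],[[4,4,-66],[0,0,0]]]'

```text
time_s: 13.25
tool_pos: [0.5617, 0.2027, 0.0413]
tool_rot: [180.0, 0.0, 84.0]
force: [0.3, -0.1, 0.5]
grip_width: 0.0397
```

Call:
apply_moves --targets '[[[-1,-12,0],[0,0,0]],[[-2,-24,0],[0,0,0]],[[-3,-39,0],[0,0,0]],[[-4,-54,0],[0,0,0]],[[-5,-69,0],[0,0,0]],[[-6,-84,0],[0,0,0]],[[-8,-100,0],[0,0,0]],[[-8,-100,0],[0,0,0]]]'

```text
time_s: 14.05
tool_pos: [0.553, 0.0983, 0.0406]
tool_rot: [-180.0, 0.1, 83.8]
force: [-0.8, -0.5, 0.5]
grip_width: 0.0402
```

Run:
```python
from h import *
o=env.get_obs();print(o['tool_pos'],o['tool_rot'],o['grip_width'],o['force'])
p=shot('top');im=p['image'][180:350,90:450,::-1]
a=np.clip(cv2.resize(im,None,fx=2.2,fy=2.2,interpolation=cv2.INTER_CUBIC)*1.6,0,255).astype(np.uint8);cv2.imwrite('pics/t5c.png',a)
for t,z in(('roll',.03),('eraser',.01)):
  for r in env.regions_of(p,t):
    m=cv2.minAreaRect(np.argwhere(r['region'])[:,::-1].astype(np.float32));print(t,r['conf'],m,at(p,*m[0],z))
```

```text
[0.55295927 0.09832869 0.04059896] [-1.79973315e+02  1.10647186e-01  8.37625830e+01] 0.04021717375105214 [-0.80847606 -0.51872263  0.50914313]
roll 0.59 ((296.5, 235.5), (39.0, 29.0), 90.0) [0.54918841 0.04755477 0.03      ]
eraser 0.56 ((146.67648315429688, 296.2941589355469), (30.55948829650879, 14.794672966003418), 14.03624439239502) [0.43366304 0.34005075 0.01      ]
eraser 0.16 ((296.5, 235.5), (39.0, 29.0), 90.0) [0.55105653 0.04858178 0.01      ]
```

View pics/t5c.png

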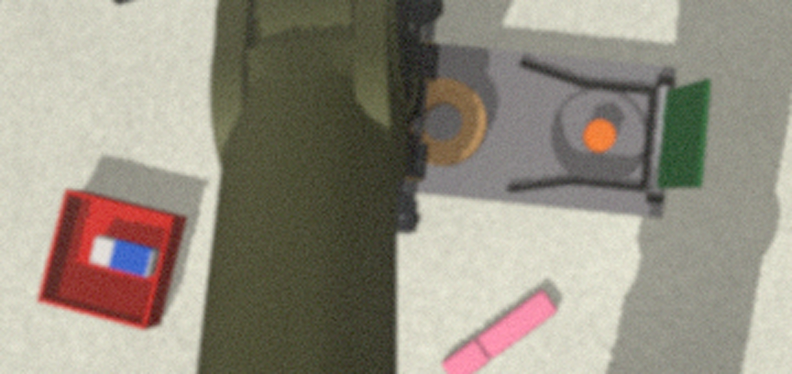

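The eraser is in the tub at crop (125,256). The roll is pushed squarely at (444,122) and is on line for the rails.

Call:
apply_moves --targets '[[[-1,-15,0],[0,0,0]],[[-2,-30,0],[0,0,0]],[[-3,-45,0],[0,0,0]],[[-4,-60,0],[0,0,0]],[[-6,-75,0],[0,0,0]],[[-7,-88,0],[0,0,0]],[[-8,-100,0],[0,0,0]],[[-9,-110,0],[0,0,0]]]'

```text
time_s: 15.0
tool_pos: [0.5443, -0.0088, 0.0408]
tool_rot: [180.0, 0.0, 84.0]
force: [-0.1, -0.5, 1.5]
grip_width: 0.04
```

Call:
apply_moves --targets '[[[0,-4,0],[0,0,0]],[[0,-8,0],[0,0,0]],[[-1,-12,0],[0,0,0]],[[-1,-16,0],[0,0,0]],[[-1,-20,0],[0,0,0]],[[-1,-24,0],[0,0,0]],[[-2,-25,0],[0,0,0]],[[-2,-25,0],[0,0,0]]]'

```text
time_s: 15.8
tool_pos: [0.5422, -0.0331, 0.0407]
tool_rot: [-180.0, 0.0, 84.0]
force: [-0.2, 0.9, -0.3]
grip_width: 0.0403
```

Run:
```python
from h import *
o=env.get_obs();print(o['tool_pos'],o['tool_rot'],o['grip_width'],o['force'])
p=shot('side');im=p['image'][150:320,270:430,::-1];q=shot('top')['image'][190:290,250:430,::-1]
a=np.hstack([cv2.resize(im,(400,425)),cv2.resize(q,(400,222),interpolation=2) if 0 else cv2.copyMakeBorder(cv2.resize(q,(400,222),interpolation=2),0,203,0,0,0)])
cv2.imwrite('pics/s6c.png',np.clip(a*1.6,0,255).astype(np.uint8))
```

```text
[ 0.54216103 -0.03310185  0.04065147] [-1.79991879e+02  2.27033689e-02  8.39788038e+01] 0.04027015357452843 [-0.17732591  0.90833301 -0.3228286 ]
```

View pics/s6c.png

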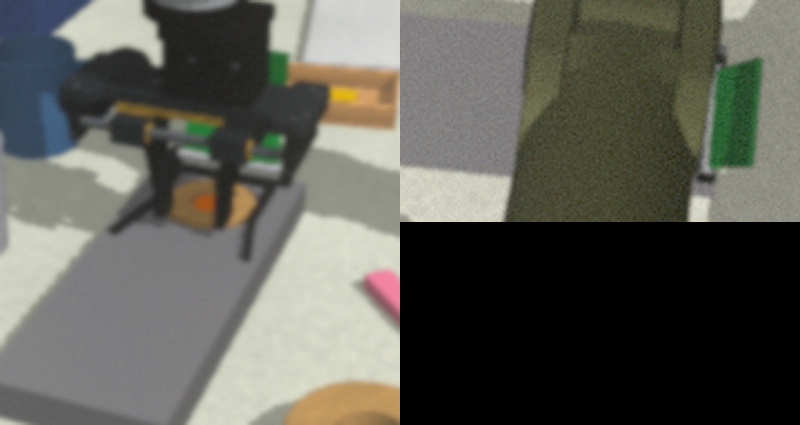

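The side crop shows the roll down level with the deck and the orange spindle in its bore at (207,202). I'll lift, move behind the cover, and check the roll from the top.

Call:
apply_moves --targets '[[[0,8,40],[0,0,0]],[[0,8,90],[0,0,0]],[[0,8,140],[0,0,0]],[[-1,0,170],[0,0,0]],[[-5,-45,170],[0,0,0]],[[-10,-94,170],[0,0,0]],[[-14,-144,170],[0,0,0]],[[-14,-144,170],[0,0,0]]]' --hand 0

```text
time_s: 16.7
tool_pos: [0.526, -0.1857, 0.2115]
tool_rot: [179.9, 0.3, 83.3]
force: [-0.5, -0.5, -0.2]
grip_width: 0.0007
```

Call:
apply_moves --targets '[[[0,0,-50],[0,0,0]],[[0,0,-94],[0,0,0]],[[0,0,-94],[0,0,0]],[[0,0,-94],[0,0,0]]]'

```text
time_s: 17.1
tool_pos: [0.5282, -0.1765, 0.1171]
tool_rot: [-179.9, 0.0, 84.0]
force: [0.1, -0.5, 0.4]
grip_width: 0.0005
```

Run:
```python
from h import *
o=env.get_obs();print(o['tool_pos'],o['tool_rot'],o['grip_width'],o['force'])
c=np.array([.5496,.0271]);a=np.radians(-95.95);d=np.array([np.cos(a),np.sin(a)]);n=np.array([-d[1],d[0]])
t=o['tool_pos'][:2]-c;print(t@d,t@n)
P=shot('side');im=P['image'][150:320,270:430,::-1];p=shot('top');q=p['image'][190:290,250:430,::-1]
a=np.hstack([cv2.resize(im,(400,425),interpolation=2),cv2.copyMakeBorder(cv2.resize(q,(400,222),interpolation=2),0,203,0,0,0)])
cv2.imwrite('pics/s7c.png',np.clip(a*1.6,0,255).astype(np.uint8))
for t in('roll',):
 for pp in(p,P):
  for r in env.regions_of(pp,t): print(r['conf'],r['rect'])
  print('expect rim', [proj(pp,np.r_[c+d*(.105+.037*i)+n*.037*j,.032]).round(1) for i,j in((1,0),(-1,0),(0,1),(0,-1))])
```

```text
[ 0.52824679 -0.17652955  0.11707905] [-1.79937906e+02  3.25192528e-02  8.40113231e+01] 0.00047435543380497104 [ 0.13652508 -0.52878423  0.35833194]
0.20474603071704334 -0.00012982377537827392
0.81 [198.4, 295.6, 259.8, 356.8]
0.8 [344.3, 224.7, 383.7, 260.3]
expect rim [array([382.2, 242.6]), array([343.2, 238.7]), array([364.5, 221.3]), array([360.9, 260.2])]
0.87 [380.6, 299.5, 452.6, 368.6]
0.78 [335.8, 223.3, 371.4, 242.2]
expect rim [array([359.4, 221.7]), array([347.7, 238.5]), array([336.9, 226.7]), array([371., 233.])]
```

View pics/s7c.png

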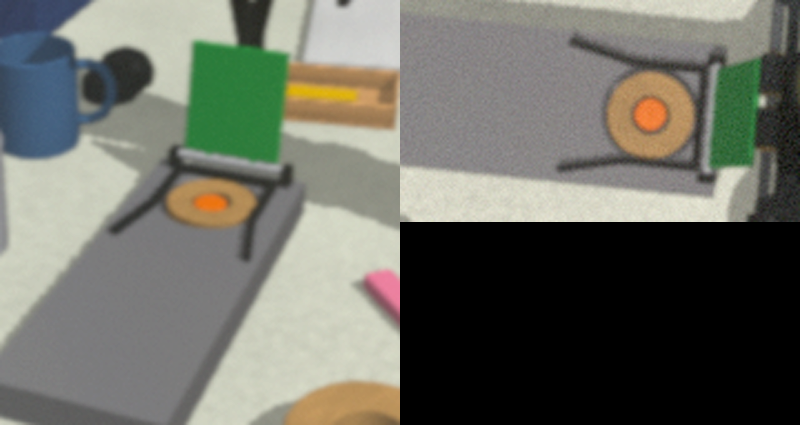

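The roll is seated: its rim and spindle are concentric in the well, and its measured outline matches the expected rim within 1–2 px. Closing the cover along its arc.

Call:
apply_moves --targets '[[[2,18,0],[0,0,0]],[[4,37,0],[0,0,0]],[[5,47,0],[0,0,0]],[[6,56,-2],[0,0,0]],[[7,66,-5],[0,0,0]],[[8,75,-9],[0,0,0]],[[9,83,-14],[0,0,0]],[[9,91,-20],[0,0,0]]]'

```text
time_s: 18.1
tool_pos: [0.5375, -0.0851, 0.0962]
tool_rot: [180.0, 0.0, 84.0]
force: [0.6, -0.4, 0.2]
grip_width: 0.0003
```

Call:
apply_moves --targets '[[[1,6,-7],[0,0,0]],[[2,11,-15],[0,0,0]],[[3,15,-24],[0,0,0]],[[3,19,-33],[0,0,0]],[[3,21,-43],[0,0,0]],[[3,23,-52],[0,0,0]],[[3,23,-54],[0,0,0]],[[3,23,-54],[0,0,0]]]'

```text
time_s: 18.9
tool_pos: [0.5404, -0.0629, 0.0446]
tool_rot: [-179.9, -0.1, 84.0]
force: [-7.9, 0.6, 18.5]
grip_width: 0.0003
```

Call:
apply_moves --targets '[[[0,0,20],[0,0,0]],[[0,0,60],[0,0,0]],[[0,0,110],[0,0,0]],[[-40,20,150],[0,0,0]],[[-60,65,170],[0,0,0]],[[-60,115,170],[0,0,0]],[[-60,165,170],[0,0,0]],[[-60,215,170],[0,0,0]]]'

```text
time_s: 19.7
tool_pos: [0.4801, 0.1451, 0.2131]
tool_rot: [179.9, -0.1, 84.0]
force: [0.7, 0.3, -0.3]
grip_width: 0.0006
```

Run:
```python
from h import *
o=env.get_obs();print(o['tool_pos'],o['time_s'],o['force'])
c=np.array([.5496,.0271]);a=np.radians(-95.95);d=np.array([np.cos(a),np.sin(a)]);n=np.array([-d[1],d[0]])
P=shot('side');im=P['image'][150:320,270:430,::-1];p=shot('top');q=p['image'][190:290,340:550,::-1]
a=np.hstack([cv2.resize(im,(400,425),interpolation=2),cv2.copyMakeBorder(cv2.resize(q,(400,190),interpolation=2),0,235,0,0,0)])
cv2.imwrite('pics/s8c.png',np.clip(a*1.6,0,255).astype(np.uint8))
for nm,pp in(('top',p),('side',P)):
  for r in env.regions_of(pp,'cover')[:1]: print(nm,r['conf'],r['rect'])
  for th in(0,.08,.2):
    print(th,[proj(pp,np.r_[c+d*(.156-.1*np.cos(th))+n*s,.042+.1*np.sin(th)]).round(1) for s in(.042,-.042)])
  for t in('highlighter','eraser','mug'):
    for r in env.regions_of(pp,t): print(t,r['conf'],r['rect'])
```

```text
[0.4800976  0.14509715 0.21313847] 19.7 [ 0.74190947  0.30792154 -0.3355433 ]
top 0.22 [227.3, 122.4, 267.8, 161.1]
0 [array([339.2, 215.4]), array([334.8, 260. ])]
0.08 [array([339.5, 214.9]), array([335.1, 259.9])]
0.2 [array([340.6, 214.1]), array([336.1, 259.7])]
highlighter 0.6 [492.1, 230.9, 508.6, 288.4]
highlighter 0.59 [291.6, 312.6, 338.3, 352.3]
mug 0.55 [404.7, 102.8, 455.2, 174.1]
side 0.92 [327.1, 209.8, 380.1, 243.7]
0 [array([325.8, 233.3]), array([366.2, 241.1])]
0.08 [array([325.8, 229.8]), array([366.4, 237.4])]
0.2 [array([326. , 224.2]), array([366.8, 231.7])]
highlighter 0.78 [417.3, 254.7, 458.1, 300.7]
highlighter 0.6 [371.1, 177.5, 428.2, 201.5]
highlighter 0.56 [368.4, 183.2, 412.2, 191.3]
eraser 0.66 [340.5, 390.9, 375.2, 435.4]
mug 0.65 [268.5, 163.7, 319.3, 214.7]
```

View pics/s8c.png

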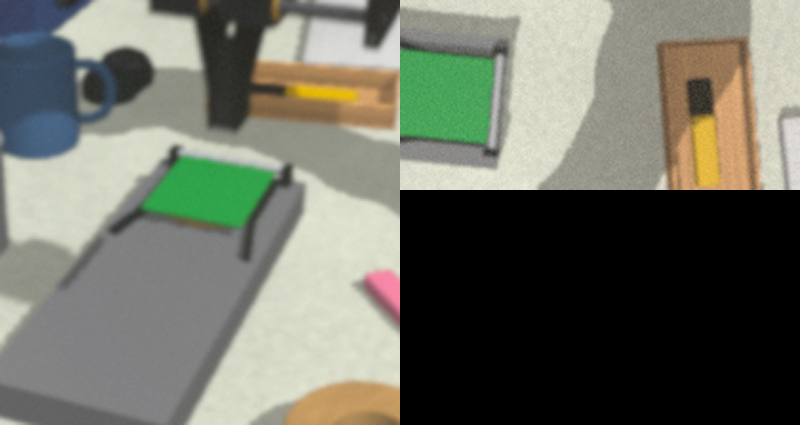

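The cover lies flat (crop 145–275, 155–228), and its lower edge at row 243.7 matches the angle-0 prediction. Handing in after a short settle.

Call:
apply_moves --targets '[[[0,0,0],[0,0,0]],[[0,0,0],[0,0,0]],[[0,0,0],[0,0,0]]]'

```text
time_s: 20.5
tool_pos: [0.4804, 0.143, 0.2127]
tool_rot: [180.0, -0.0, 84.0]
force: [0.0, 0.4, 0.2]
grip_width: 0.0001
```

```bash
python3 -c "
from cell import env
print(env.sign_off())"
```

```text
the job is handed in; nothing more can be done
None
```

The tape dock is loaded and the job is handed in at about 20.5 s of the 72 s allowed. The hand-in gives no verdict, so the results below are from my own checks.

- **Highlighter and eraser:** the yellow highlighter went into the pen tray and the eraser into the tub. The last pictures show the highlighter flat in the tray. The eraser was seen in the tub before the roll dropped and was detected there again at the end.
- **Roll:** I slid it along the deck with two fingers until it dropped over the spindle. Its outline then matched the fully seated position within about 1–2 pixels in the side view. In the top view one side was about 3 pixels off, but the roll sat concentric with the spindle.
- **Cover:** pushed shut until the fingers met about 18 N of resistance at 44.6 mm, which is the height of the shut plate. The side view agrees with an angle of 0 to within the noise of the picture.
- **Disagreeing check:** in the last top view the network did not find the cover and gave only a weak false match (0.22), because the arm partly hid it. I relied on the side view instead.
- **Left alone:** I aimed to keep clear of the stapler, pen cup, mug, glass cube and mouse. The mug is where it was at the start; I did not measure the other four at the end.

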